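Shut the bead kiln past its ratchet

ROBOT

A 7-joint arm with a two-finger parallel gripper is mounted at the origin on the work surface. World frame = base frame: x ahead of the robot, y to its left, z up, the work surface at z = 0. Lengths are in m, angles in rad, forces in N, time in s.
With the tool pointing down it reaches from about 0.425 to 0.925 m from the base axis. Payload 6.8 kg.
Tool frame: the origin (TCP) lies at the very end of the fingers, on their centre line; the grasp point (between the pads) lies 19 mm behind it; y points along the fingers, x is the direction in which the jaws open and shut, and the axes are right-handed (so a half turn about y gives the same grasp; the last joint's range is limited). The gripper opens to 85 mm and grips with 20 to 120 N. Pads are 22 mm wide; open, the fingers measure 114 mm over their backs; the gripper's body (76 mm by 85 mm) begins 54 mm behind the grasp point. The pads swing forward as they close: fully open they stand 13 mm farther back than shut.
Start: joints at [1.128, 0.477, 0.022, 1.555, -0.011, 1.109, -0.083], TCP at [0.222, -0.638, 0.231] pointing down, gripper open.
Joint ranges: [-2.96, 2.96], [-0.34, 2.1], [-1.41, 1.46], [0.24, 2.44], [-1.37, 4.51], [0.17, 1.92], [-2.96, 2.96]. Speed limits (rad/s): [2.39, 2.39, 3.14, 3.14, 3.14, 3.14, 3.14].

INTERFACE

Orientations are given as a unit quaternion [w, x, y, z].
In Python, from station import bot, optics gives the robot as it stands. The module is installed in compiled form; this text tells all that it offers.
- The arm moves only by the shell command python3 -m handwheel 'ROWS' [FORCE]. ROWS is text: rows parted by semicolons, each of 5 numbers parted by spaces: the opening, from -1 (shut) to 1 (fully open), then the shift along the tool's x, y, z in m, then the turn about the tool's y in degrees. A call has exactly 10 rows; each row shifts and turns the commanded pose from where the row before left it, along the tool's axes as they then stand; what a row does not reach is not made up. A row lasts 1/12 s, in which the tool goes at most 41.7 mm and 7.16 degrees, less where a joint would pass 70% of its speed; a pose out of reach is approached as far as the arm can. A call with a gripper value outside its range is refused whole. The fingers move at their own pace and stop on an object; FORCE is the grip in N (left out, the last holds). Time passes only in rows, so rows that do not move let the fingers close, or fill a call up. It gives the time, the measured TCP pose, the force and the opening at its end, in the units of the state.
- bot.get_obs(): the state, without advancing time (a new reading comes with each control period).
- optics.read_camera(name): name is "side" or "top"; returns a dict with "frame" (420x560x3 uint8, red, green, blue), "depth" (420x560 float32, m along the optical axis (not along the pixel's ray), 0 where there is no reading), "mtx" (3x3 intrinsics, pixels), "k1" (the pictures are not rectified: a ray, as slopes to the right and down, at radius r is drawn at 1 + k1 r^2 times it, then the intrinsics apply), "rvec" (rotation vector, rad) and "tvec" (3), from world to camera coordinates, as OpenCV has them. Camera axes: x right, y down, z forward; pixel columns grow to the right and rows downward; lengths in m; the calibration is good to about 2 mm. A picture is of the moment at which its call begins.
- bot.hand_in(): hands the job in, once; it reports no verdict.
The state is a dict: "t": time; "q": joint angles; "joint_vel": joint speeds; "joint_torque": joint torques, N m; "eef_pos": TCP position; "tool_rot": TCP orientation; "contact_force": force on the tool from outside, world axes, zero at the start; "torque": the same for the moment, N m; "gripper_width": opening from 0.0 (shut) to 1.0 (fully open).
Only numpy, scipy, OpenCV 4.12 (cv2) and the standard library are available. Lean on these libraries where they do the work, as an engineer would, in place of code of your own. Each camera call takes 0.05 s, during which the arm holds its last target. There are 200 camera calls.

TASK

Shut the bead kiln: first, with the lid still up, press down the ratchet's release pad at the kiln's side until the pawl is well clear of the teeth, then push the lid's front down past the teeth until it is fully shut. Only press and push: do not lift the lid, and leave everything else on the bench where it is.

Things in the scene. Friction and masses are not known exactly. Their poses are not given: they have to be found in the camera images.
- kiln: Bead kiln fixed to the bench: aluminium box 226 x 226 x 130 mm, white lining, grey controller on its +y side (to y = 163 mm). Origin: centre of its underside on the bench; z up; its front (lid's free edge and tab) faces its -x; yaw varies. Lid hinge line: along y through x = 100, z = 140 mm. Pawl pivot: along y through x = 0, z = 75 mm. Toothed quadrant on the lid's -y side at y = -120 mm.
- lid (a joint): Opening angle of the lid, rad: 0 = fully shut (level, at its stop), larger = front edge higher; starts 0.57 to 0.80. Slab 200 long x 210 wide x 20 mm, 0.6 kg, stiff hinge: stays where left, 1 to 4 N at the tab pushes it down. With the pawl engaged it cannot go below about 0.55 (first tooth; others at 0.37, 0.19), so push it only once the pawl is free.
- tab_top (a point): Centre of the top face of the flat wooden tab at the middle of the lid's front edge; tab 44 mm long outwards, 70 wide, 14 thick. Turns with the lid: x inwards to the hinge, z out of the top face. At lid angle a it lies in the kiln's frame at x = 100 - 222 cos a + 19 sin a, y = 0, z = 140 + 222 sin a + 19 cos a (mm): it moves down and to the front as the lid shuts, ending at z = 159.
- pawl (a joint): Angle of the ratchet pawl, rad: 0 = engaged in the teeth, 0.42 = pad fully down (its stop). Above 0.22 its nose is clear of the teeth. Stiff pivot without spring: stays where it is left. Starts at 0 to 0.03.
- pad_top (a point): Centre of the top face of the pawl's black release pad (46 x 44 x 8 mm) on a steel crank beside the kiln's -y side, 75 mm outside the lid's edge. In the kiln's frame: x = -89, y = -180, z = 111 mm when engaged; x = -96, y = -180, z = 71 mm when fully down. Press it straight down with 3 to 5 N, 40 mm travel; its face tilts 0.2 rad either way.
- marver: Bystander: loose brass marver block 70 x 45 x 22 mm lying in front of the kiln; origin at its underside.
- frit_jar: Bystander: amber glass jar with a steel cap, 48 mm across, 65 mm high, standing near the release pad; origin at its underside.
- mug: Bystander: white mug, 76 mm across, 90 mm high; origin at its underside.
- bead_tray: Bystander: white divided tray 150 x 100 x 25 mm; origin at its underside.
- paddle: Bystander: graphite paddle with a wooden handle, 220 mm long, lying flat; origin at its underside.
- brush: Bystander: a hand brush lying flat; origin at its underside.
- spool: Bystander: wooden spool 60 mm across, 40 mm high; origin at its underside.

How it is judged:
On the way, in this order (a step that is already met when the one before it is completed fails the run):
1. the release pad is pressed and the pawl is clear of the teeth while the lid is still up (value of joint pawl above 0.22 rad and value of joint lid above 0.45 rad), for 0.2 s.
2. the lid is pushed down fully shut (value of joint lid below 0.04 rad), for 0.2 s.
At the end, for the whole second after the job is handed in: The lid is shut to within 0.04 rad (9 mm at the tab) and at rest, after the pawl was pressed clear of the teeth with the lid still up (value of joint lid below 0.04 rad and velocity of joint lid between -0.05 and 0.05 rad/s); the robot touches nothing.
It fails at once if the lid is lifted (over 0.87 rad; it starts at 0.80 at most) (value of joint lid above 0.87 rad).
It fails at once if a bystander is moved by more than 30 mm or lifted (distance of any of marver, frit_jar, mug, bead_tray, paddle, brush, spool from where it was at the start of the episode above 0.03 m).
It also fails if it takes over 40 s, if anything falls off the work surface, if the arm or the gripper's body presses on something with over 40 N, if the wrist force passes 120 N, or if a joint passes its speed limit or range.

## Working session

There is one attempt and no reset: what is moved stays moved. The work goes in short steps, Python scripts to look and compute and a shell command to move; the robot and the scene stay as the last step left them, time stands still between calls to the robot, and variables do not carry over. Pictures are saved under pics/ and viewed, and the job is handed in when it is done.

```bash
mkdir -p pics
cat > h.py <<'E'
import numpy as np, cv2
from station import bot, optics
def cam(n):
    c=optics.read_camera(n); R,_=cv2.Rodrigues(np.array(c["rvec"],float)); c["R"]=R; c["t"]=np.array(c["tvec"],float).ravel(); return c
def world(c):
    "per-pixel world points from depth"
    h,w=c["depth"].shape; K=np.array(c["mtx"]); u,v=np.meshgrid(np.arange(w),np.arange(h))
    x=(u-K[0,2])/K[0,0]; y=(v-K[1,2])/K[1,1]; k=c["k1"]; a,b=x.copy(),y.copy()
    for _ in range(15):
        s=1+k*(a*a+b*b); a,b=x/s,y/s
    d=c["depth"]; P=np.stack([a*d,b*d,d],-1)
    P=(P-c["t"])@c["R"]; P[d==0]=np.nan; return P
E
python3 - <<'E'
from h import *
for n in("side","top"):
    c=cam(n); cv2.imwrite(f"pics/{n}0.png",c["frame"][...,::-1]); print(n,-c["R"].T@c["t"]); np.save(n+"P.npy",world(c)); np.save(n+"F.npy",c["frame"])
o=bot.get_obs(); print(o)
E
```

```text
side [ 0.35028434 -0.99936207  1.16084148]
top [ 0.44183179 -0.02067799  1.22496719]
{'t': 0.1, 'q': array([ 1.12790518,  0.477694  ,  0.02234507,  1.5563209 , -0.01147866,
        1.10932094, -0.08311206]), 'joint_vel': array([ 0.00029215, -0.00091046, -0.00028069, -0.00218832, -0.0009367 ,
       -0.00022621, -0.00068758]), 'joint_torque': array([ 4.81085008e-03, -5.97755063e+01,  1.61399927e+00, -2.81950754e+01,
        1.28786746e-02,  5.02645664e-03, -1.95673050e-05]), 'eef_pos': array([ 0.22159741, -0.63703499,  0.2304521 ]), 'tool_rot': array([ 0.57661179, -0.57603119,  0.41019058, -0.40920727]), 'contact_force': array([-0.635138  , -0.27279241,  0.02297309]), 'torque': array([ 0.03804545, -0.01980097,  0.03940212]), 'gripper_width': 0.997991750633451}
```

View pics/side0.png

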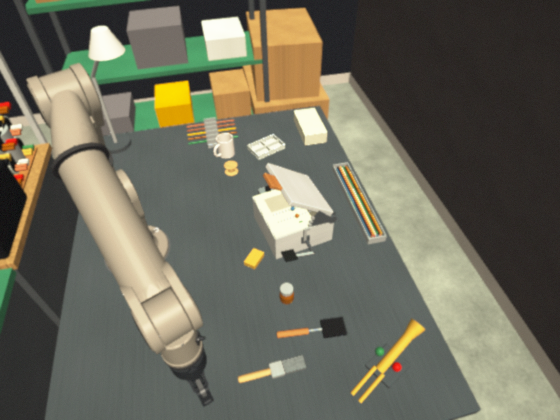

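View pics/top0.png

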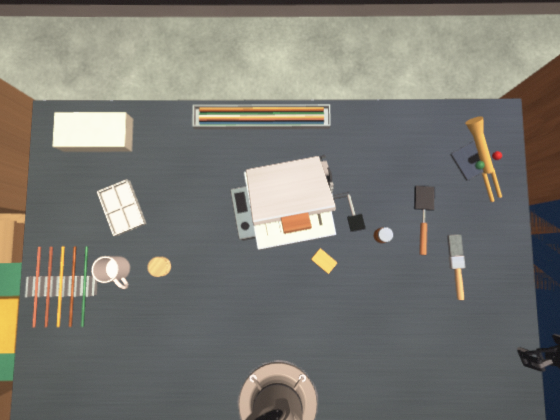

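The top view shows the pad (black) at about (356,223), the tab (orange) at (296,223), the jar cap at (385,235) and the marver at (324,261). The kiln front faces the robot.

Run:
```python
from h import *
P=np.load("topP.npy");F=np.load("topF.npy"); H=cv2.cvtColor(F,cv2.COLOR_RGB2HSV)
def blob(name,u0,u1,v0,v1,m):
    s=np.zeros(m.shape,bool); s[v0:v1,u0:u1]=m[v0:v1,u0:u1]
    Q=P[s]; ys,xs=np.where(s); print(name,s.sum(),xs.mean().round(1),ys.mean().round(1),np.nanmedian(Q,0).round(4),np.nanmin(Q,0).round(3),np.nanmax(Q,0).round(3))
    r=cv2.minAreaRect(np.stack([xs,ys],1).astype(np.float32)); print("  ",r); return Q,s
pad,_=blob("pad",340,370,208,236,(H[...,2]<40)&(P[...,2]>.08))
tab,_=blob("tab",275,315,205,238,(H[...,1]>150)&(H[...,2]>100))
blob("jar",373,397,222,248,P[...,2]>.03)
blob("marv",308,340,245,275,P[...,2]>.012)
lid,_=blob("lid",240,340,150,230,(P[...,2]>.15)&(H[...,1]<60)&(H[...,2]>120))
lid=lid[~np.isnan(lid).any(1)]
for _ in range(4):
    c=np.median(lid,0); A=np.c_[lid[:,:2],np.ones(len(lid))]; k=np.linalg.lstsq(A,lid[:,2],rcond=None)[0]
    r=lid[:,2]-A@k; lid=lid[abs(r)<max(.004,1.5*r.std())]
n=np.array([-k[0],-k[1],1]);n/=np.linalg.norm(n); print("n",n,"angle",np.arccos(n[2]),"yaw from n",np.degrees(np.arctan2(-n[1],-n[0])),len(lid), r.std())
for z0,z1 in((.155,.3),):pass
# quick check: kiln frame from pad and tab
a=np.arccos(n[2]); th=np.arctan2(n[1],n[0])
pk=np.array([-.089,-.180]); tk=np.array([.1-.222*np.cos(a)+.019*np.sin(a),0])
pw=np.nanmedian(pad,0);tw=np.nanmedian(tab,0)
d=tw[:2]-pw[:2]; dk=tk-pk
yaw=np.arctan2(d[1],d[0])-np.arctan2(dk[1],dk[0]); print("yaw from pts deg",np.degrees(yaw),np.linalg.norm(d),np.linalg.norm(dk),"tab z pred",.14+.222*np.sin(a)+.019*np.cos(a),tw)
R=np.array([[np.cos(yaw),-np.sin(yaw)],[np.sin(yaw),np.cos(yaw)]])
print("origin",pw[:2]-R@pk,tw[:2]-R@tk)
big=cv2.resize(F[140:280,220:420],None,fx=4,fy=4,interpolation=cv2.INTER_CUBIC); cv2.imwrite("pics/topz.png",big[...,::-1])
```

```text
pad 1 359.0 217.0 [ 0.5481 -0.2393  0.1069] [ 0.548 -0.239  0.107] [ 0.548 -0.239  0.107]
   ((359.0, 217.0), (0.0, 0.0), 0.0)
tab 18 292.6 222.9 [ 0.517  -0.0384  0.2885] [ 0.509 -0.072  0.284] [ 0.527 -0.024  0.295]
   ((294.97802734375, 222.89752197265625), (4.260425090789795, 20.8132266998291), 77.90524291992188)
jar 215 383.7 234.8 [ 0.4979 -0.3209  0.0637] [ 0.478 -0.346  0.03 ] [ 0.521 -0.302  0.071]
   ((383.5, 235.0), (14.0, 17.0), 90.0)
marv 332 323.8 261.0 [ 0.4202 -0.1442  0.0215] [ 0.383 -0.181  0.013] [ 0.457 -0.105  0.027]
   ((323.80517578125, 260.9120788574219), (22.960311889648438, 14.563063621520996), 40.23635482788086)
lid 4521 289.2 190.1 [ 0.6085 -0.0344  0.2261] [ 0.502 -0.156  0.152] [0.714 0.085 0.295]
   ((291.5353088378906, 195.6040802001953), (71.0072021484375, 84.97584533691406), 82.56858825683594)
n [0.58331027 0.10730053 0.80513088] angle 0.6349002260168778 yaw from n -169.57690509448176 4095 0.0015080653512426403
yaw from pts deg 15.642591308555339 0.2033164731924793 0.18128301615143752 tab z pred 0.2869650619818182 [ 0.51695766 -0.03837345  0.28854079]
origin [ 0.58530804 -0.04195387] [ 0.58192893 -0.02018107]
```

View pics/topz.png

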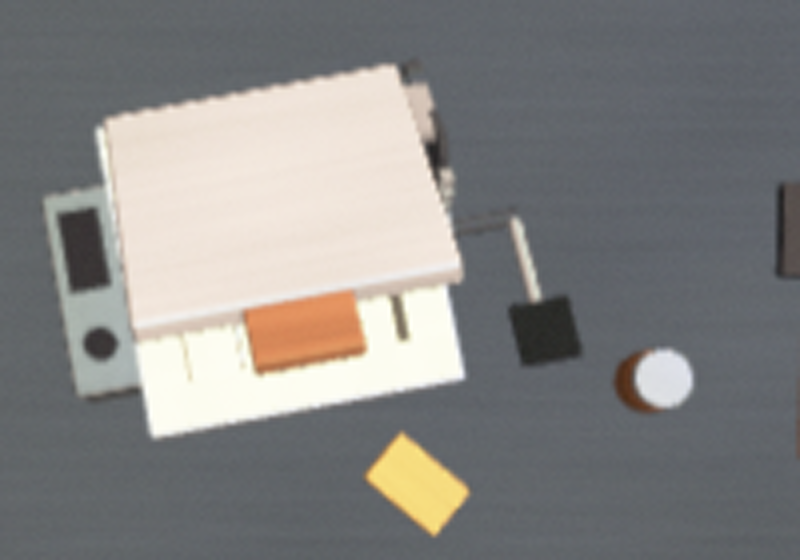

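```bash
cat >> h.py <<'E'
def ray(c,u,v,z):
    K=np.array(c["mtx"]);x=(u-K[0,2])/K[0,0];y=(v-K[1,2])/K[1,1];a,b=x,y
    for _ in range(15):
        s=1+c["k1"]*(a*a+b*b);a,b=x/s,y/s
    o=-c["R"].T@c["t"];d=c["R"].T@np.array([a,b,1]);return o+d*(z-o[2])/d[2]
def axes(o):
    from scipy.spatial.transform import Rotation as Ro
    w=o["tool_rot"]; return Ro.from_quat([w[1],w[2],w[3],w[0]]).as_matrix()
E
python3 - <<'E'
from h import *
c=cam("top"); P=np.load("topP.npy"); print(np.nanmedian(P[219:226,353:360].reshape(-1,3),0),np.nanmedian(P[220:225,290:302].reshape(-1,3),0))
a=.635; pw=ray(c,356,222.3,.111); tw=ray(c,296.3,222,.287); print(pw,tw)
pk=np.array([-.089,-.18]);tk=np.array([.1-.222*np.cos(a)+.019*np.sin(a),0])
d=tw[:2]-pw[:2];dk=tk-pk; print(np.linalg.norm(d),np.linalg.norm(dk))
yaw=np.arctan2(d[1],d[0])-np.arctan2(dk[1],dk[0]);print("yaw",np.degrees(yaw))
for y in(yaw,np.radians(10.4)):
    R=np.array([[np.cos(y),-np.sin(y)],[np.sin(y),np.cos(y)]]);O=(pw[:2]-R@pk+tw[:2]-R@tk)/2;print("O",O,pw[:2]-R@pk,tw[:2]-R@tk,"pad end",O+R@[-.096,-.18],"tab end",O+R@[-.122,0])
o=bot.get_obs();print(axes(o).round(4),o["eef_pos"]); print("pad delta tool",axes(o).T@(np.array([pw[0],pw[1],.2])-o["eef_pos"]))
E
```

```text
[ 0.53325769 -0.22951489  0.10999034] [ 0.5193986  -0.04933216  0.28797355]
[ 0.5324052  -0.22943977  0.111     ] [ 0.51941615 -0.05126424  0.287     ]
0.1786483644507138 0.18128475829766494
yaw 10.994848853183488
O [ 0.58553766 -0.03708436] [ 0.58544182 -0.03576965] [ 0.5856335  -0.03839906] pad end [ 0.52562954 -0.23208953] tab end [ 0.46577705 -0.06035229]
O [ 0.58660656 -0.03770896] [ 0.58744962 -0.03633071] [ 0.5857635  -0.03908722] pad end [ 0.52467714 -0.23208166] tab end [ 0.46661084 -0.0597323 ]
[[ 3.286e-01 -6.000e-04  9.445e-01]
 [-9.445e-01  1.300e-03  3.286e-01]
 [-1.400e-03 -1.000e+00 -1.000e-04]] [ 0.22163347 -0.63711192  0.23054697]
pad delta tool [-0.28285757  0.03088149  0.42748882]
```

```bash
python3 -m handwheel '-1 -0.02 0 0.03 0;-1 -0.02 0 0.03 0;-1 -0.02 0 0.03 0;-1 -0.02 0 0.03 0;-1 -0.02 0 0.03 0;-1 -0.02 0 0.03 0;-1 -0.02 0 0.03 0;-1 -0.02 0 0.03 0;-1 -0.02 0 0.03 0;-1 -0.02 0 0.03 0' 60
python3 -m handwheel '-1 -0.02 0 0.03 0;-1 -0.02 0 0.03 0;-1 -0.02 0 0.03 0;-1 -0.01 0.015 0.02 0;-1 0 0.015 0 0;-1 0 0 0 0;-1 0 0 0 0;-1 0 0 0 0;-1 0 0 0 0;-1 0 0 0 0'
python3 - <<'E'
from h import *
o=bot.get_obs();print(o["eef_pos"],o["contact_force"],axes(o).T@(np.array([.5324,-.2294,.12])-o["eef_pos"]))
for n in("side","top"):
    c=cam(n); F=c["frame"]; F=F[150:310,200:360] if n=="side" else F[140:280,220:420]
    cv2.imwrite(f"pics/{n}1.png",cv2.resize(F,None,fx=3.5,fy=3.5,interpolation=cv2.INTER_CUBIC)[...,::-1])
E
```

```text
t: 0.98
eef_pos: [0.44, -0.3485, 0.2312]
tool_rot: [-0.576, 0.576, -0.41, 0.41]
contact_force: [0.5, -0.2, 0.9]
gripper_width: -0.003
t: 1.82
eef_pos: [0.5202, -0.249, 0.2022]
tool_rot: [0.576, -0.576, 0.41, -0.411]
contact_force: [-0.0, -0.6, -0.1]
gripper_width: 0.002
[ 0.52021477 -0.24898318  0.2022247 ] [-0.01636507 -0.62816703 -0.11075633] [-0.01462333  0.08222254  0.01784639]
```

View pics/side1.png

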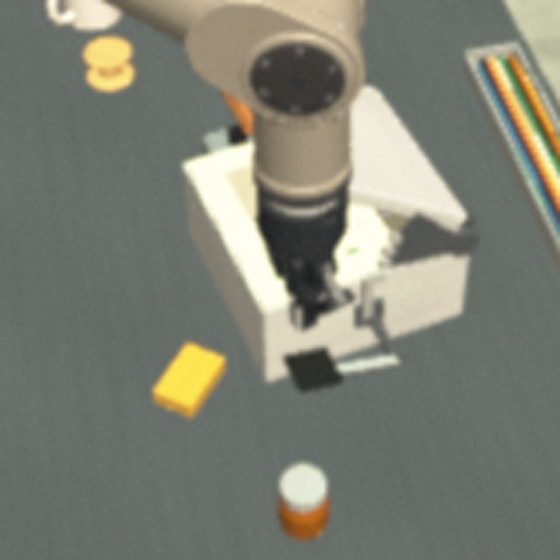

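View pics/top1.png

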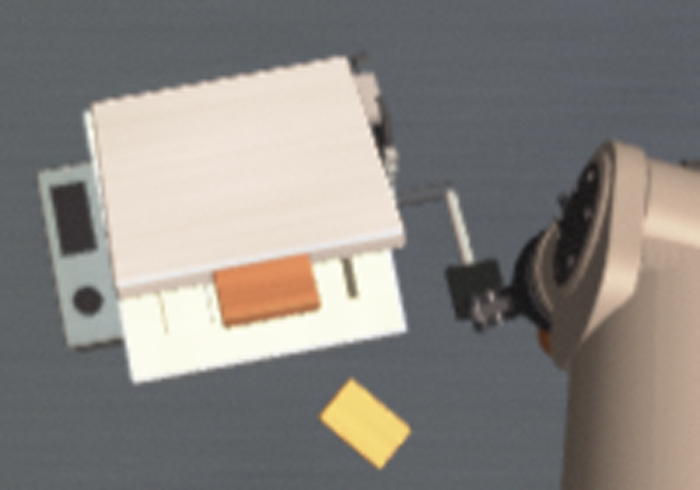

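The shut fingertips are about 2 cm short of the pad centre, at roughly (490,310) in the top crop. Next I centre them and press.

```bash
python3 -m handwheel '-1 -0.007 0 0.008 0;-1 -0.007 0 0.008 0;-1 0 0.02 0 0;-1 0 0.02 0 0;-1 0 0.02 0 0;-1 0 0.015 0 0;-1 0 0 0 0;-1 0 0.006 0 0;-1 0 0.006 0 0;-1 0 0.006 0 0'
python3 -m handwheel '-1 0 0.006 0 0;-1 0 0.006 0 0;-1 0 0.006 0 0;-1 0 0.005 0 0;-1 0 0.005 0 0;-1 0 0.004 0 0;-1 0 0 0 0;-1 0 0 0 0;-1 0 0 0 0;-1 0 0 0 0'
```

```text
t: 2.75
eef_pos: [0.5317, -0.2292, 0.109]
tool_rot: [0.577, -0.576, 0.409, -0.41]
contact_force: [-2.5, 0.1, 3.2]
gripper_width: 0.002
t: 3.58
eef_pos: [0.5316, -0.229, 0.0766]
tool_rot: [0.577, -0.576, 0.409, -0.41]
contact_force: [0.4, -0.1, -0.0]
gripper_width: -0.003
```

```bash
python3 -m handwheel '-1 0 -0.03 0 0;-1 0 -0.03 0 0;-1 0 -0.04 0 0;-1 0 -0.04 0 0;-1 0 -0.04 0 0;-1 0 -0.04 0 0;-1 0 -0.02 0 0;-1 0 0 0 0;-1 0 0 0 0;-1 0 0 0 0'
python3 - <<'E'
from h import *
for n in("side","top"):
    c=cam(n); F=c["frame"]; P=world(c); o=(150,310,200,360) if n=="side" else (140,280,220,420)
    if n=="top": print(np.nanmedian(P[219:226,353:360].reshape(-1,3),0))
    cv2.imwrite(f"pics/{n}2.png",cv2.resize(F[o[0]:o[1],o[2]:o[3]],None,fx=3.5,fy=3.5,interpolation=cv2.INTER_CUBIC)[...,::-1])
    if n=="side":
        M=(F.max(2)<45)&(P[...,2]>.05)&(P[...,2]<.13)&(abs(P[...,0]-.53)<.04)&(abs(P[...,1]+.23)<.04); print(M.sum(),np.median(P[M],0))
E
```

```text
t: 4.42
eef_pos: [0.5304, -0.229, 0.3155]
tool_rot: [-0.576, 0.576, -0.41, 0.409]
contact_force: [0.3, -0.2, 0.2]
gripper_width: 0.005
3 [ 0.54480074 -0.23839395  0.07553808]
[ 0.5112543  -0.17739555  0.4069062 ]
```

View pics/side2.png

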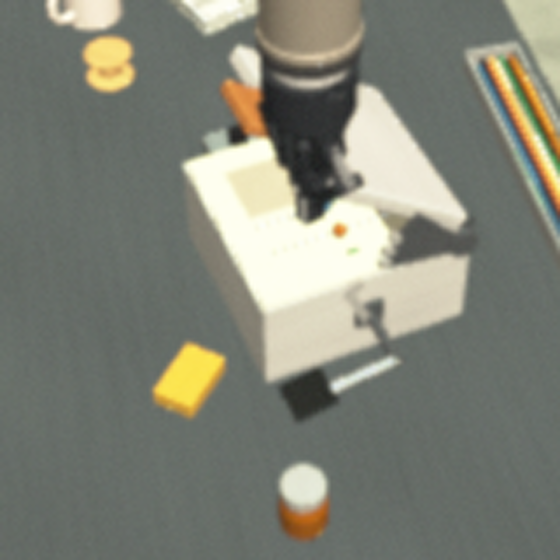

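View pics/top2.png

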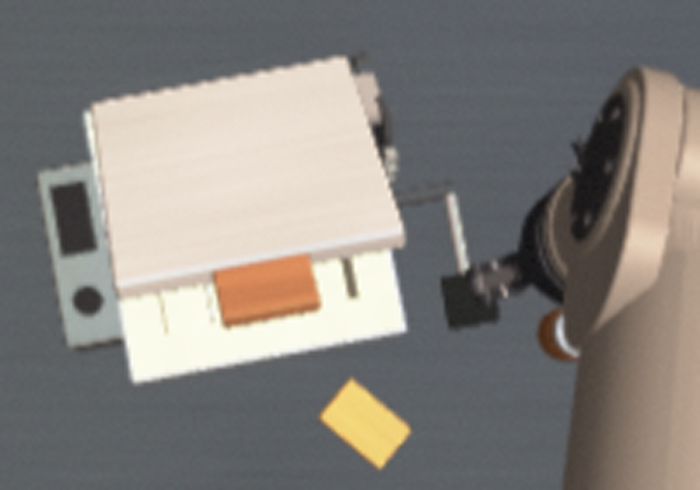

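The pad is down: it sits lower and further forward in the side view (310,395), measured z is about 0.076, and it stayed there. The lid is still up and the bystanders are untouched. Next I plan the tab path.

Run:
```python
from h import *
o=bot.get_obs();A=axes(o);O=np.array([.586,-.0373]);y=np.radians(10.8);R=np.array([[np.cos(y),-np.sin(y)],[np.sin(y),np.cos(y)]])
def tab(a):
    k=O+R@[.1-.222*np.cos(a)+.019*np.sin(a),0]; return np.array([k[0],k[1],.14+.222*np.sin(a)+.019*np.cos(a)])
p=o["eef_pos"]; q=tab(.635)+[0,0,.03]; print("to above",A.T@(q-p),q)
prev=q
for a in(.635,.58,.52,.46,.40,.34,.28,.22,.16,.1,.04,0,-.02):
    t=tab(a);print(a,t.round(4),(A.T@(t-prev)).round(4));prev=t
```

```text
to above [-0.17252854 -0.00215719  0.04908623] [ 0.51973928 -0.04993991  0.31698177]
0.635 [ 0.5197 -0.0499  0.287 ] [0.0001 0.03   0.0001]
0.58 [ 0.5121 -0.0514  0.2776] [-0.0011  0.0094 -0.0077]
0.52 [ 0.5043 -0.0529  0.2668] [-0.0011  0.0108 -0.0078]
0.46 [ 0.4971 -0.0543  0.2556] [-0.001   0.0112 -0.0072]
0.4 [ 0.4906 -0.0555  0.244 ] [-0.0009  0.0116 -0.0065]
0.34 [ 0.4849 -0.0566  0.2319] [-0.0008  0.012  -0.0058]
0.28 [ 0.4798 -0.0576  0.2196] [-0.0007  0.0123 -0.0051]
0.22 [ 0.4755 -0.0584  0.207 ] [-0.0006  0.0126 -0.0043]
0.16 [ 0.4719 -0.0591  0.1941] [-0.0005  0.0129 -0.0036]
0.1 [ 0.4691 -0.0596  0.1811] [-0.0004  0.0131 -0.0028]
0.04 [ 0.4671 -0.06    0.1679] [-0.0003  0.0132 -0.002 ]
0 [ 0.4662 -0.0602  0.159 ] [-0.0001  0.0089 -0.0009]
-0.02 [ 0.4658 -0.0602  0.1546] [-0.      0.0044 -0.0003]
```

```bash
python3 -m handwheel '-1 0 -0.02 0 0;-1 0 -0.005 0 0;-1 -0.025 0 0.007 0;-1 -0.03 0 0.008 0;-1 -0.03 0 0.008 0;-1 -0.03 0 0.008 0;-1 -0.03 0 0.008 0;-1 -0.028 0 0.009 0;-1 0 0 0 0;-1 0 0 0 0'
python3 - <<'E'
from h import *
print(bot.get_obs()["eef_pos"])
for n in("side","top"):
    c=cam(n); F=c["frame"]; o=(150,310,200,360) if n=="side" else (140,280,220,420)
    cv2.imwrite(f"pics/{n}3.png",cv2.resize(F[o[0]:o[1],o[2]:o[3]],None,fx=3.5,fy=3.5,interpolation=cv2.INTER_CUBIC)[...,::-1])
E
```

```text
t: 5.35
eef_pos: [0.5192, -0.0482, 0.3407]
tool_rot: [-0.577, 0.577, -0.409, 0.408]
contact_force: [0.5, -1.4, -0.1]
gripper_width: -0.002
[ 0.51918927 -0.04818382  0.34070287]
```

View pics/side3.png

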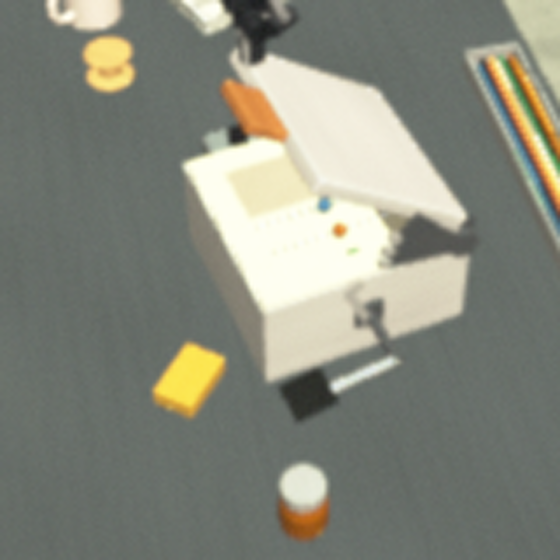

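View pics/top3.png

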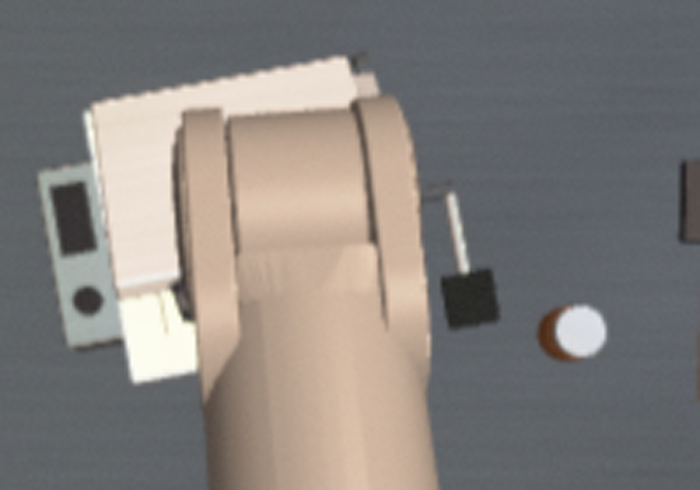

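The pad stays clearly down, at (470,298) in the top crop. The arm is above the tab, so I descend and follow the arc.

```bash
python3 -m handwheel '-1 0 0.02 -0.002 0;-1 0 0.02 -0.002 0;-1 0 0.01 0 0;-1 0 0.004 0 0;-1 -0.001 0.009 -0.008 0;-1 -0.001 0.011 -0.008 0;-1 -0.001 0.011 -0.007 0;-1 -0.001 0.012 -0.007 0;-1 0 0 0 0;-1 0 0 0 0'
```

```text
t: 6.28
eef_pos: [0.4859, -0.0581, 0.2445]
tool_rot: [-0.576, 0.576, -0.41, 0.41]
contact_force: [-0.7, -0.1, -0.5]
gripper_width: 0.004
```

Run:
```python
from h import *
c=cam("side"); F=c["frame"]; o=(150,310,200,360)
cv2.imwrite("pics/side4.png",cv2.resize(F[o[0]:o[1],o[2]:o[3]],None,fx=3.5,fy=3.5,interpolation=cv2.INTER_CUBIC)[...,::-1])
```

```text
(no output)
```

View pics/side4.png

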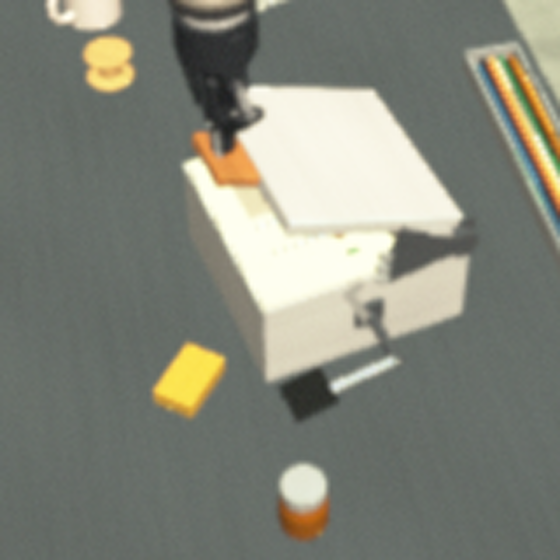

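The lid is following the tip, which is mid-tab at (225,150), and it is past the first tooth. I continue down.

```bash
python3 -m handwheel '-1 -0.001 0.012 -0.006 0;-1 -0.001 0.012 -0.005 0;-1 0 0.013 -0.004 0;-1 0 0.013 -0.003 0;-1 0 0.013 -0.002 0;-1 0 0.012 -0.001 0;-1 0 0.008 0 0;-1 0 0.004 0 0;-1 0 0 0 0;-1 0 0 0 0'
```

```text
t: 7.17
eef_pos: [0.4654, -0.0627, 0.1589]
tool_rot: [-0.576, 0.577, -0.41, 0.41]
contact_force: [-7.7, 0.8, 14.9]
gripper_width: 0.001
```

```bash
python3 -m handwheel '-1 0 0 0 0;-1 0 0 0 0;-1 0 -0.02 0 0;-1 0 -0.03 0 0;-1 0 -0.03 0 0;-1 0 -0.03 0 0;-1 0 -0.03 0 0;-1 0 0 0 0;-1 0 0 0 0;-1 0 0 0 0'
python3 - <<'E'
from h import *
c=cam("side"); F=c["frame"];P=world(c); o=(150,310,200,360)
print(np.nanmedian(P[196:206,300:312].reshape(-1,3),0))
Q=P[(P[...,2]>.13)&(P[...,2]<.2)&(F.min(2)>150)&(F[...,0].astype(int)-F[...,2]<45)&(abs(P[...,0]-.6)<.14)&(abs(P[...,1]+.03)<.13)]
k=np.linalg.lstsq(np.c_[Q[:,:2],np.ones(len(Q))],Q[:,2],rcond=None)[0];print(len(Q),k,np.median(Q,0))
cv2.imwrite("pics/side5.png",cv2.resize(F[o[0]:o[1],o[2]:o[3]],None,fx=3.5,fy=3.5,interpolation=cv2.INTER_CUBIC)[...,::-1])
E
```

```text
t: 8.0
eef_pos: [0.4655, -0.0626, 0.2972]
tool_rot: [0.576, -0.576, 0.41, -0.41]
contact_force: [0.5, 0.3, -0.2]
gripper_width: 0.003
[ 0.64038835 -0.04999202  0.16388732]
2700 [0.02263675 0.03476888 0.14939582] [ 0.5888773  -0.05950825  0.16311456]
```

View pics/side5.png

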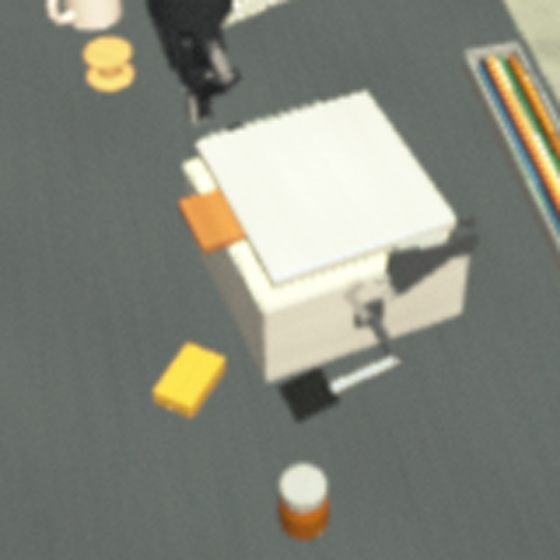

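The lid is level at its stop, the tab is down at (210,220), and the arm is clear.

```bash
python3 -c "
from station import bot
print(bot.get_obs()['contact_force']); print(bot.hand_in())"
```

```text
[-0.48273052  0.74005236 -1.03358386]
the job is handed in; nothing more can be done
None
```

The kiln is shut and the job is handed in at about 8 s on the robot's clock; no verdict was reported.

- **Pad:** With the lid still up at about 0.63 rad, I pressed the release pad with shut fingers until the fingertips stood at z = 77 mm. From the pad's geometry that is a pawl angle of about 0.36 rad. The pad was still down in later pictures. The depth check of its height (76 mm) rested on only 3 pixels.
- **Lid:** I pushed the tab down along its arc to z = 159 mm, which is the fully shut height. There the stop pushed back with about 15 N.
- **Last checks:** After backing off 14 cm, the side view showed the lid level and still shut, and the marver, jar and spool in place. I did not re-measure the other bystanders. The fitted lid plane was tilted about 0.02 to 0.03 rad, falling towards the front, which I put down to camera error and kiln rim pixels. The force on the tool was about 1 N, within its usual noise, so the arm was touching nothing.

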